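# Close up the display row and add the ordered slipper

### The job

On the white display stand, first slide the cream plinth along until it butts flush against the fixed red-topped end plinth, square and in line with it. Then fetch the plinth whose colour matches the slipper lying on the round blue coaster, stand it on the stand and butt it flush and in line against the cream plinth's free end so the row has no gaps, and finally stand that slipper upright in the middle of its plinth. Leave the other plinth, the slipper on the white tile and everything else on the table where they are.

Things in the scene. Friction and masses are not known exactly. Their poses are not given: they have to be found in the camera images.
- stand: white flat display board fixed to the table, 100 (x) x 310 (y) x 10 (z) mm, its long axis along its y. Origin: centre of its underside. At its +y end it carries the fixed end plinth (same size as the loose ones: 56 x 70 x 45 mm, red top, centred at y = +110 mm, top 55 mm above the table) with a red slipper fixed on it (to 81 mm above the table). The row grows from there towards -y.
- row_end (a point): point on the stand: middle of the fixed end plinth's free face (the one looking towards the stand's -y), at the board's top surface, 10 mm above the table. Axes as the stand's: y points into the end plinth, x across the board. A plinth butted flush here has its origin at y = -35 mm, x = 0, z = 0 in this frame; the next one at y = -105 mm.
- plinth_cream: loose display plinth, a solid block 56 (x) x 70 (y) x 45 (z) mm, 0.2 kg, pale wood with the top 15 mm cream. Origin: centre of its underside; z up. The 56 mm width is the one to grip; the row is joined on its 70 mm-apart end faces (+y and -y). It starts on the stand, a few centimetres short of the end plinth and a little askew.
- plinth_purple: loose display plinth, a solid block 56 (x) x 70 (y) x 45 (z) mm, 0.2 kg, pale wood with the top 15 mm purple. Origin: centre of its underside; z up. The 56 mm width is the one to grip; the row is joined on its 70 mm-apart end faces (+y and -y). It starts on the table to the right of the stand.
- plinth_teal: loose display plinth, a solid block 56 (x) x 70 (y) x 45 (z) mm, 0.2 kg, pale wood with the top 15 mm teal (blue-green). Origin: centre of its underside; z up. The 56 mm width is the one to grip; the row is joined on its 70 mm-apart end faces (+y and -y). It starts on the table to the right of the stand.
- slipper_purple: purple slipper charm, gold sole, 62 long (x) x 28 wide (y) x 24 mm high, 40 g, standing on its sole. Origin: centre of the underside; z up, toe towards -x. Grip the closed toe: a block 30 mm long centred 15 mm towards -x from the origin, sides parallel, 28 mm apart; the rear is a hollow, thin-walled heel 20 mm high. Starts on the blue coaster or on the white tile.
- slipper_teal: teal (blue-green) slipper charm, gold sole, 62 long (x) x 28 wide (y) x 24 mm high, 40 g, standing on its sole. Origin: centre of the underside; z up, toe towards -x. Grip the closed toe: a block 30 mm long centred 15 mm towards -x from the origin, sides parallel, 28 mm apart; the rear is a hollow, thin-walled heel 20 mm high. Starts on the blue coaster or on the white tile.
- coaster: round blue coaster fixed to the table, 88 mm across, 6 mm thick; origin: centre of its underside. The slipper on it is the ordered one.
- tile: square white tile fixed to the table, 86 x 86 x 6 mm; origin: centre of its underside. The slipper on it stays.
- spray_bottle: bystander: red spray bottle, 70 mm across, 185 mm high; origin: centre of its underside
- bead_jar: bystander: amber jar, 60 mm across, 75 mm high; origin: centre of its underside
- glue_bottle: bystander: white glue bottle, 44 mm across, 120 mm high; origin: centre of its underside
- spool_blue: bystander: blue thread spool, 38 mm across, 42 mm high, upright; origin: centre of its underside
- spool_orange: bystander: orange thread spool, 38 mm across, 42 mm high, upright; origin: centre of its underside
- brush: bystander: brush 170 mm long lying on the table; origin: middle of its underside
There are look-alikes about, which are no part of the job. What is shaped like the plinth_purple but black is not meant.

How it is judged:
By the outcome, as a careful person would: the job done as asked, in the order asked, and still so for the second after the job is handed in, with the robot touching nothing.
It also fails if it takes over 66 s, if anything falls off the work surface, if the arm or the gripper's body presses on something with over 40 N, if the wrist force passes 120 N, or if a joint passes its speed limit or range.

### The arm

A 6-joint arm with a two-finger parallel gripper is mounted at the origin on the work surface. World frame = base frame: x ahead of the robot, y to its left, z up, the work surface at z = 0. Lengths are in mm, angles in degrees, forces in N, time in s.
With the tool pointing down it reaches from about 300 to 875 mm from the base axis. Payload 6.4 kg.
Tool frame: the origin (TCP) lies between the finger pads; the fingertips stand 11 mm ahead of it and the grasp point (between the pads) lies 8 mm behind it; z points along the fingers, y is the line along which they close (so a half turn about z gives the same grasp; the last joint's range is limited). The gripper opens to 85 mm and grips with 20 to 120 N. Pads are 22 mm wide; open, the fingers measure 114 mm over their backs; the gripper's body (76 mm by 85 mm) begins 54 mm behind the grasp point. The pads swing forward as they close: fully open they stand 13 mm farther back than shut.
Start: joints at [63.753, 10.359, 92.074, -0, 77.567, -11.82], TCP at [143.247, 556.885, 242.288] pointing down, gripper open.
Joint ranges: [-171.53, 171.53], [-51.25, 118.39], [17.06, 147.69], [-65.23, 245.23], [0, 150.52], [-178.68, 178.68]. Speed limits (degrees/s): [147.25, 147.25, 172.46, 180, 180, 180].

### API

Orientations are given as a 3x3 rotation matrix whose columns are the frame's x, y, z axes.
In Python, from station import * gives the robot as it stands. Calls block until the motion is done:
- reach(position, orientation): joint-space move of the TCP to a pose.
- movel(position, rot=None, velocity=150, until_force=None): straight line of the TCP; rot=None keeps the orientation; velocity is the mean speed in mm/s. With until_force (N) it stops when the force on the tool has changed by that much, and returns True; else False.
- move_joints(angles): joint-space move.
- gripper_open() and grab(force=None): open the fingers fully, or close them until they stop; force is the grip in N (None keeps the last).
- sleep(seconds).
- inverse_kinematics(position, orientation): joint angles nearest the present ones, or None.
- observe(): the state.
- get_image(name): name is "scene" or "top"; returns the picture (384x512x3 uint8, red, green, blue); there is no depth.
- calibration(name): a dict with "intrinsics" (3x3 intrinsics, pixels), "dist_coeffs" ([k1, k2, p1, p2, k3] as OpenCV has them; the pictures are not rectified), "rvec" (rotation vector, rad) and "tvec" (3), from world to camera coordinates, as OpenCV has them. Camera axes: x right, y down, z forward; pixel columns grow to the right and rows downward; lengths in mm; the calibration is good to about 2 mm. A picture is of the moment at which its call begins. calibration takes no time and is no camera call.
A pose or a line that the arm cannot do raises IKError and nothing moves.
- sign_off(): hands the job in; it is judged then, once.
Trained networks look in the newest picture that a camera, given by its name, has taken for a name from the list of things; names that differ only in an ending like _2 or _b are one class to them, and where a whole thing is asked for, a point or a joint stands for the part that bears it (a point fixed in the world has none). Each returns a list of dicts, best first, with "conf" (0 to 1); they miss things now and then, are a little off and sometimes report something else, mostly with a low value. They report only what shows in the picture. A call takes as long as a camera call. They do not tell look-alikes from the thing itself.
- recognise(thing, camera): "rect" ([left, top, right, bottom] in pixels, round what is visible of it).
- outline_of(thing, camera): "mask" (384x512 bool, what is visible of it) and "rect" ([left, top, right, bottom] in pixels, round what is visible of it).
The state is a dict: "t": time; "qpos": joint angles; "joint_vel": joint speeds; "effort": joint torques, N m; "position": TCP position; "tcp_rot": TCP orientation; "contact_force": force on the tool from outside, world axes, zero at the start; "moment": the same for the moment, N m; "grip_width": finger opening in mm; "finger_force": force on a finger pad.
Only numpy, scipy, OpenCV 4.12 (cv2) and the standard library are available. Lean on these libraries where they do the work, as an engineer would, in place of code of your own. Each camera call takes 0.05 s, during which the arm holds its last target. There are 200 camera calls.

## Working session

There is one attempt and no reset: what is moved stays moved. The work goes in short steps, each a Python script; the robot and the scene stay as the last script left them, time stands still between calls to the robot, and variables do not carry over. Pictures are saved under pics/ and viewed, at most 10 in all, crops included, and the job is handed in when it is done.

```bash
mkdir -p pics; ls; python3 - <<'E'
from station import *
import cv2,numpy as np
for n in ("scene","top"):
    im=get_image(n); cv2.imwrite(f"pics/{n}0.png",im[:,:,::-1])
    c=calibration(n); R=cv2.Rodrigues(np.array(c["rvec"],float))[0]
    print(n,np.round(c["intrinsics"],1).tolist(),c["dist_coeffs"],(-R.T@np.array(c["tvec"]).ravel()).round(0),R[2].round(2))
for n in ("scene","top"):
  for t in ("stand","plinth_cream","plinth_purple","plinth_teal","slipper_purple","slipper_teal","coaster","tile","row_end"):
    try: print(n,t,[(np.round(d["rect"]).tolist(),round(d["conf"],2)) for d in recognise(t,n)][:4])
    except Exception as e: print(t,e)
print(observe()["t"])
E
```

```text
pics
scene [[362.4, 0.0, 254.5], [0.0, 362.4, 188.5], [0.0, 0.0, 1.0]] [-0.11551967  0.          0.          0.          0.        ] [1153.  569.  660.] [-0.55 -0.58 -0.6 ]
top [[362.0, 0.0, 255.7], [0.0, 362.0, 196.5], [0.0, 0.0, 1.0]] [-0.02836964  0.          0.          0.          0.        ] [ 400.  -31. 1260.] [ 0.14  0.01 -0.99]
scene stand [([223.0, 194.0, 330.0, 270.0], 0.59)]
scene plinth_cream [([260.0, 208.0, 296.0, 238.0], 0.68)]
scene plinth_purple [([186.0, 149.0, 208.0, 169.0], 0.91), ([197.0, 131.0, 222.0, 151.0], 0.87), ([202.0, 111.0, 226.0, 129.0], 0.8), ([232.0, 117.0, 248.0, 138.0], 0.69)]
scene plinth_teal [([225.0, 143.0, 247.0, 167.0], 0.95)]
scene slipper_purple [([302.0, 173.0, 323.0, 196.0], 0.66), ([161.0, 94.0, 187.0, 145.0], 0.44)]
scene slipper_teal [([344.0, 207.0, 368.0, 229.0], 0.67)]
scene coaster [([342.0, 210.0, 376.0, 232.0], 0.7), ([148.0, 151.0, 170.0, 181.0], 0.46)]
scene tile [([291.0, 180.0, 332.0, 203.0], 0.67)]
scene row_end [([226.0, 192.0, 334.0, 269.0], 0.66)]
top stand [([176.0, 160.0, 267.0, 194.0], 0.77)]
top plinth_cream [([207.0, 167.0, 234.0, 188.0], 0.68)]
top plinth_purple [([381.0, 245.0, 403.0, 268.0], 0.75), ([341.0, 248.0, 369.0, 276.0], 0.62), ([349.0, 217.0, 373.0, 237.0], 0.56), ([321.0, 180.0, 350.0, 204.0], 0.55)]
top plinth_teal [([305.0, 211.0, 331.0, 228.0], 0.9), ([226.0, 229.0, 237.0, 246.0], 0.37)]
top slipper_purple [([226.0, 226.0, 234.0, 246.0], 0.72)]
top slipper_teal [([349.0, 217.0, 373.0, 238.0], 0.55), ([172.0, 220.0, 188.0, 237.0], 0.49)]
top coaster [([165.0, 217.0, 194.0, 243.0], 0.74)]
top tile [([218.0, 226.0, 248.0, 252.0], 0.59), ([177.0, 158.0, 267.0, 194.0], 0.51)]
top row_end [([177.0, 162.0, 267.0, 195.0], 0.73)]
1.0
```

```bash
python3 - <<'E'
import cv2,numpy as np
t=cv2.imread("pics/top0.png"); s=cv2.imread("pics/scene0.png")
cv2.imwrite("pics/top_c.png",cv2.resize(t[135:285,160:420],None,fx=3,fy=3,interpolation=cv2.INTER_CUBIC))
cv2.imwrite("pics/scene_c.png",cv2.resize(s[85:285,140:390],None,fx=3,fy=3,interpolation=cv2.INTER_CUBIC))
E
```

```text
(no output)
```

View pics/top_c.png

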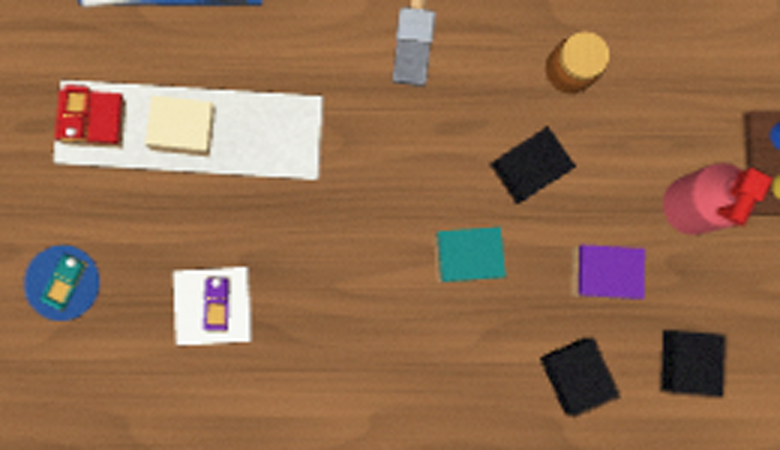

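View pics/scene_c.png

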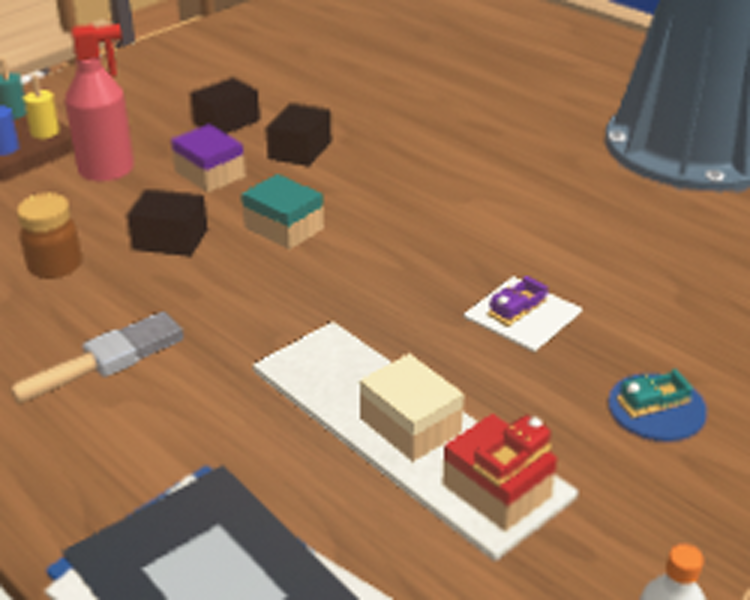

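The slipper on the blue coaster is teal (top crop 65,280; the purple one is on the white tile at 215,305).
- **Candidate plinths in the top crop:** teal (470,254), purple (610,272), and three black look-alikes at (533,163), (580,377) and (693,363). The teal one matches the slipper, and both crops confirm it.
- **Cream plinth:** (180,125) on the board.
- **Red end plinth:** (92,115).

Next I'll fit poses from both views.

```bash
cat > vis.py <<'E'
import cv2,numpy as np
from scipy.optimize import minimize
from station import calibration
U=4
CAL={n:calibration(n) for n in("scene","top")}
def proj(n,P):
    c=CAL[n]; return cv2.projectPoints(np.asarray(P,float).reshape(-1,1,3),np.array(c["rvec"],float),np.array(c["tvec"],float),np.array(c["intrinsics"],float),np.array(c["dist_coeffs"],float))[0][:,0]
def box(x0,x1,y0,y1,z0,z1): return np.array([(x,y,z) for x in(x0,x1) for y in(y0,y1) for z in(z0,z1)],float)
def place(P,x,y,yaw,z=0):
    c,s=np.cos(yaw),np.sin(yaw); return P@np.array([[c,s,0],[-s,c,0],[0,0,1]])+[x,y,z]
def up(im): return cv2.resize(im,None,fx=U,fy=U,interpolation=cv2.INTER_CUBIC)
def render(n,boxes,shape,off):
    m=np.zeros(shape,np.uint8)
    for P in boxes:
        q=((proj(n,P)-off+.5)*U-.5).astype(np.float32); h=cv2.convexHull(q)
        cv2.fillConvexPoly(m,np.round(h*16).astype(np.int32),255,cv2.LINE_AA,4)
    return m/255.
def fit(imgs,boxes,cls,x0,z=True,ignore=None,pad=14,views=("scene","top"),keep=None):
    """x0=[x,y,yaw,z]; cls(hsv)->bool; ignore(hsv)->bool"""
    D={}
    for n in views:
        q=np.vstack([proj(n,place(B,*x0)) for B in boxes]); lo=np.floor(q.min(0)-pad).astype(int).clip(0); hi=np.ceil(q.max(0)+pad).astype(int)
        hsv=cv2.cvtColor(up(imgs[n][lo[1]:hi[1],lo[0]:hi[0]]),cv2.COLOR_RGB2HSV).astype(int)
        M=cls(hsv).astype(np.uint8)
        if keep!=False:
            k,l,st,_=cv2.connectedComponentsWithStats(M); M=(l==1+np.argmax(st[1:,4])).astype(np.uint8)
        W=np.ones(M.shape)
        if ignore is not None: W=1.-cv2.dilate(ignore(hsv).astype(np.uint8),np.ones((9,9)))
        D[n]=(lo,cv2.GaussianBlur(M.astype(float),(0,0),2),W)
    def cost(p):
        p=np.array(p)*[10,10,.1,10]; e=0
        if not z: p[3]=x0[3]
        for n,(lo,M,W) in D.items():
            r=cv2.GaussianBlur(render(n,[place(B,*p) for B in boxes],M.shape,lo),(0,0),2); e+=(W*(r-M)**2).sum()
        return e
    s=np.array(x0)/[10,10,.1,10]; best=None
    for k in (1.,.3,.1):
        sim=np.vstack([s]+[s+k*np.eye(4)[i]*(1 if i<4 else 0) for i in range(4)])
        r=minimize(cost,s,method="Nelder-Mead",options=dict(initial_simplex=sim,xatol=1e-3,fatol=1e-2,maxiter=400)); s=r.x
    a={n:int(M.sum()/16) for n,(lo,M,W) in D.items()}
    p=s*[10,10,.1,10]; 
    if not z:p[3]=x0[3]
    return p,r.fun/16,a
def ray(n,u,z):
    c=CAL[n]; R=cv2.Rodrigues(np.array(c["rvec"],float))[0]; C=-R.T@np.array(c["tvec"],float).ravel()
    d=cv2.undistortPoints(np.array([[u]],float),np.array(c["intrinsics"],float),np.array(c["dist_coeffs"],float))[0,0]; d=R.T@np.r_[d,1]
    return C+d*(z-C[2])/d[2]
H=lambda h:h[...,0]
S=lambda h:h[...,1]
V=lambda h:h[...,2]
teal=lambda h:(abs(H(h)-88)<10)&(S(h)>110)&(V(h)>40)
purple=lambda h:(abs(H(h)-138)<14)&(S(h)>90)
cream=lambda h:(S(h)>38)&(S(h)<100)&(V(h)>165)&(H(h)>15)&(H(h)<38)
white=lambda h:(S(h)<38)&(V(h)>140)
wood=lambda h:(S(h)>100)
CAP=[box(-28,28,-35,35,30,45)]; BOARD=[box(-50,50,-155,155,0,10)]
SLIP=[box(-31,0,-14,14,0,24),box(0,31,-14,14,0,20)]
E
python3 - <<'E'
from vis import *
I={n:cv2.imread(f"pics/{n}0.png")[:,:,::-1].copy() for n in("scene","top")}
def hs(n,u,v): return cv2.cvtColor(I[n],cv2.COLOR_RGB2HSV)[v,u].tolist()
print("cream",hs("top",220,177),hs("scene",276,213),"white",hs("top",250,180),hs("scene",246,208),"teal",hs("top",316,220),hs("scene",234,149),"red",hs("top",196,174),hs("scene",293,236))
print("slip teal",hs("top",183,224),hs("scene",354,217),hs("scene",367,215),"gold",hs("top",180,232),hs("scene",356,220),"coaster",hs("top",170,230),"wood",hs("top",280,180))
for nm,px,z in (("teal",(316.7,219.7),45),("cream",(220,177),55),("stand",(222.5,178.5),10),("slip",(181,229),28),("tile slip",(232,236),28),("purple",(363,226),45)):
    print(nm,ray("top",px,z).round(1))
E
```

```text
cream [24, 55, 243] [24, 58, 245] white [34, 8, 236] [24, 16, 240] teal [88, 189, 139] [86, 141, 137] red [179, 209, 200] [1, 181, 203]
slip teal [88, 192, 138] [87, 151, 152] [87, 152, 119] gold [19, 154, 224] [24, 91, 145] coaster [108, 180, 152] wood [14, 142, 144]
teal [ 487.9 -228.4   45. ]
cream [630.3  98.2  55. ]
stand [633.6  94.2  10. ]
slip [455.  230.7  28. ]
tile slip [432.4  56.6  28. ]
purple [ 467.4 -383.5   45. ]
```

```bash
cat > meas.py <<'E'
from vis import *
I={n:cv2.imread(f"pics/{n}0.png")[:,:,::-1].copy() for n in("scene","top")}
def show(nm,r): print(nm,"x %.1f y %.1f yaw %.1f z %.1f"%(r[0][0],r[0][1],np.degrees(r[0][2]),r[0][3]),"cost %.1f"%r[1],r[2])
for v in (("scene","top"),("top",),("scene",)):
    zz=len(v)==2
    print(v)
    show("teal",fit(I,CAP,teal,[488,-228,-.05,0],zz,views=v))
    show("cream",fit(I,CAP,cream,[630,98,-.05,10],zz,views=v))
    show("stand",fit(I,BOARD,white,[633,94,0,0],zz,ignore=lambda h:(cream(h)|((H(h)<8)|(H(h)>172))&(S(h)>120)|((V(h)<60)|((S(h)>38)&(S(h)<130)&(V(h)>140)))),views=v))
    gold=lambda h:((H(h)>17)&(H(h)<32)&(S(h)>70))|teal(h)
    show("slip",fit(I,SLIP,gold,[455,231,3.4,6],zz,views=v,pad=5))
E
python3 meas.py
```

```text
('scene', 'top')
teal x 489.0 y -228.8 yaw 4.2 z 1.1 cost 65.7 {'scene': 211, 'top': 342}
cream x 634.1 y 101.5 yaw -6.3 z 10.5 cost 69.2 {'scene': 516, 'top': 356}
stand x 637.2 y 95.6 yaw -3.5 z 1.4 cost 175.7 {'scene': 1607, 'top': 1601}
slip x 456.0 y 235.0 yaw 163.2 z 8.5 cost 220.2 {'scene': 122, 'top': 80}
('top',)
teal x 489.7 y -229.4 yaw 4.5 z 0.0 cost 7.4 {'top': 342}
cream x 635.3 y 100.8 yaw -5.6 z 10.0 cost 6.4 {'top': 356}
stand x 637.4 y 95.2 yaw -3.4 z 0.0 cost 14.5 {'top': 1601}
slip x 456.6 y 235.1 yaw 155.6 z 6.0 cost 68.3 {'top': 80}
('scene',)
teal x 482.8 y -229.6 yaw -6.4 z 0.0 cost 52.0 {'scene': 211}
cream x 631.7 y 101.6 yaw -7.6 z 10.0 cost 56.3 {'scene': 516}
stand x 632.9 y 94.0 yaw -3.4 z 0.0 cost 161.1 {'scene': 1607}
slip x 446.9 y 236.1 yaw 184.3 z 6.0 cost 137.4 {'scene': 122}
```

```bash
cat > slip.py <<'E'
from vis import *
I={n:cv2.imread(f"pics/{n}0.png")[:,:,::-1].copy() for n in("scene","top")}
def cls(h):
    blue=(abs(H(h)-109)<9)&(S(h)>90); wd=(H(h)<19)&(S(h)>95)&(V(h)<185)
    m=(~blue&~wd).astype(np.uint8)
    m=cv2.morphologyEx(m,cv2.MORPH_OPEN,np.ones((13,13)))
    return cv2.morphologyEx(m,cv2.MORPH_CLOSE,np.ones((9,9)))>0
rows=[]
for v in (("scene","top"),("top",),("scene",)):
    for a in (2.7,3.4):
        r=fit(I,SLIP,cls,[455,233,a,6],len(v)==2,views=v,pad=5)
        print(v,r[0][:2].round(1),np.degrees(r[0][2]).round(1),r[0][3].round(1),round(r[1],1),r[2])
    for n in v if len(v)==1 else ():
        q=np.vstack([proj(n,place(B,*r[0])) for B in SLIP]); c=q.mean(0).astype(int); lo=c-20
        im=cv2.resize(I[n][lo[1]:lo[1]+40,lo[0]:lo[0]+40],None,fx=9,fy=9,interpolation=cv2.INTER_CUBIC)[:,:,::-1].copy(); raw=im.copy()
        for B in SLIP:
            h=cv2.convexHull(((proj(n,place(B,*r[0]))-lo+.5)*9).astype(np.float32)).astype(int); cv2.polylines(im,[h],True,(255,255,255),1)
        rows.append(np.hstack([raw,im]))
cv2.imwrite("pics/slip.png",cv2.resize(np.vstack(rows),(600,600)))
E
python3 slip.py
```

```text
('scene', 'top') [456.3 234.3] 156.2 6.4 41.8 {'scene': 256, 'top': 156}
('scene', 'top') [456.4 234.5] 157.7 6.5 42.2 {'scene': 256, 'top': 156}
('top',) [457.1 234.2] 155.0 6.0 8.3 {'top': 156}
('top',) [457.2 234.1] 154.7 6.0 8.3 {'top': 156}
('scene',) [454.7 234.5] 159.2 6.0 30.8 {'scene': 256}
('scene',) [454.9 234.4] 159.2 6.0 31.4 {'scene': 256}
```

View pics/slip.png

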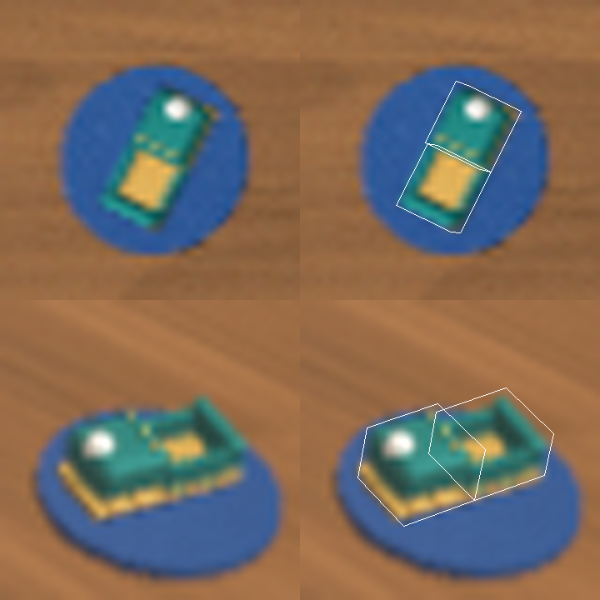

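Both fits sit tightly on the images. The measured heights agree with the text: teal plinth about 1 mm (table), cream 10.5 (on the board), slipper 6.4 (coaster). I'll use the sharper top-view fits for xy and start with the cream plinth.

```bash
cat > rob.py <<'E'
from station import *
import numpy as np, cv2
r=np.radians
ST=np.array([637.4,95.2]); SY=r(-3.4)
def w(x,y,z): c,s=np.cos(SY),np.sin(SY); return [ST[0]+c*x-s*y,ST[1]+s*x+c*y,z]
def rot(a):  # tool down, closing axis y along world angle a (rad)
    y=np.array([np.cos(a),np.sin(a),0]); z=np.array([0,0,-1.]); return np.column_stack([np.cross(y,z),y,z])
def best(p,a):
    o=[]
    for k in(a,a+np.pi):
        q=inverse_kinematics(list(p),rot(k))
        if q is not None: o.append((abs(np.array(q)[5]),k))
    return rot(min(o)[1])
def shot(k):
    for n in("scene","top"): cv2.imwrite(f"pics/{n}{k}.png",get_image(n)[:,:,::-1])
def st(l):
    s=observe(); print(l,"t %.1f"%s["t"],np.round(s["position"],1),"F",np.round(s["contact_force"],1),"w %.1f"%s["grip_width"],"ff",s["finger_force"],"q6 %.0f"%s["qpos"][5])
E
python3 - <<'E'
from rob import *
c=[635.3,100.8]; a=r(-5.6)
R0=best(c+[150],a); 
R1=rot(np.arctan2(R0[1,1],R0[0,1])+SY-a)
reach(c+[130],R0); st("above")
hit=movel(c+[28],velocity=100,until_force=15); st(f"down {hit}")
if not hit:
    grab(40); st("grip")
    hit=movel(w(0,33,28),rot=R1,velocity=60,until_force=25); st(f"slide {hit}")
    hit=movel(w(0,48,28),velocity=20,until_force=12); st(f"push {hit}")
E
```

```text
above t 3.4 [635.1 101.9 130.2] F [ 0.8  0.2 -0.6] w 85.7 ff 0.0 q6 4
down False t 4.6 [636.1 100.8  28.9] F [0.5 0.3 0.5] w 85.5 ff 0.0 q6 4
grip t 5.0 [635.9 100.8  28.8] F [-0.5 -1.   3.8] w 55.7 ff 43.80438521504402 q6 4
slide False t 5.6 [640.2 129.1  28.9] F [0.1 1.2 6.2] w 55.6 ff 44.10888656973839 q6 4
push True t 6.0 [640.7 134.3  28.9] F [-0.2 -1.3  4. ] w 55.6 ff 43.8861308991909 q6 5
```

```bash
cat > chk.py <<'E'
from vis import *
import sys
def chk(k,items):
    I={n:cv2.imread(f"pics/{n}{k}.png")[:,:,::-1].copy() for n in("scene","top")}
    ig=lambda h:(cream(h)|((H(h)<8)|(H(h)>172))&(S(h)>120)|teal(h)|((V(h)<60)|((S(h)>38)&(S(h)<130)&(V(h)>140))))
    s=fit(I,BOARD,white,[637,95,-.06,0],False,ignore=ig,views=("top",)); print("stand",s[0].round(2),round(s[1],1))
    for nm,cl,x0 in items:
        p=fit(I,CAP,cl,x0,False,views=("top",)); d=p[0][:2]-s[0][:2]; c,sn=np.cos(s[0][2]),np.sin(s[0][2])
        print(nm,p[0].round(2),"cost",round(p[1],1),"in stand x %.2f y %.2f yaw %.2f"%(c*d[0]+sn*d[1],-sn*d[0]+c*d[1],np.degrees(p[0][2]-s[0][2])))
E
python3 - <<'E'
from rob import *
hit=movel(w(0.5,48,28),velocity=15,until_force=20); st(f"push2 {hit}")
gripper_open(); s=observe()["position"]; movel([s[0],s[1],140],velocity=200)
reach([489.7,-229.4,150],best([489.7,-229.4,150],r(4.5))); st("up"); shot(1)
from chk import chk
chk(1,[("cream",__import__("vis").cream,[640,135,-.06,10])])
E
python3 -c "
import cv2
t=cv2.imread('pics/top1.png');s=cv2.imread('pics/scene1.png')
a=cv2.resize(t[150:205,160:290],None,fx=4,fy=4,interpolation=2);b=cv2.resize(s[180:280,200:330],None,fx=4,fy=4*.8,interpolation=2)
import numpy as np;cv2.imwrite('pics/c1.png',np.vstack([a,b]))"
```

```text
push2 True t 6.4 [640.7 134.2  29. ] F [-1.4 -1.5  4.6] w 55.5 ff 43.93798604607582 q6 5
up t 9.0 [ 490.  -228.7  149.7] F [-0.2  0.1 -0.5] w 85.5 ff 0.0 q6 -42
stand [ 6.3747e+02  9.5580e+01 -6.0000e-02  0.0000e+00] 14.5
cream [ 6.4077e+02  1.3426e+02 -6.0000e-02  1.0000e+01] cost 6.7 in stand x 0.98 y 38.80 yaw 0.07
```

View pics/c1.png

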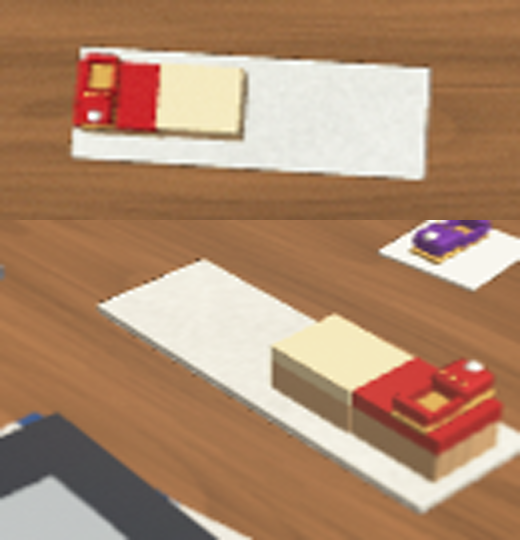

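```bash
cat > edge.py <<'E'
from vis import *
from rob import w
def rect(k,x0=-60,x1=60,y0=-90,y1=150,st=.5,z=55):
    im=cv2.imread(f"pics/top{k}.png").astype(np.float32)
    X,Y=np.meshgrid(np.arange(x0,x1,st),np.arange(y0,y1,st),indexing="ij")
    P=np.stack(w(X,Y,np.full(X.shape,z)),-1); q=proj("top",P).reshape(X.shape+(2,)).astype(np.float32)
    return cv2.remap(im,q[...,0],q[...,1],cv2.INTER_CUBIC)
def edges(k,bands):
    R=rect(k)
    for nm,a,b in bands:
        p=R[:,int((a+90)*2):int((b+90)*2)].mean(1); o=[]
        top=p[90:150].mean(0)
        for lo,hi,bg in ((60,120,None),(120,200,None)):
            side=-1 if lo==60 else 1
            # distance to top colour, 50% crossing vs neighbour colour 8mm out
            idx=np.arange(120,60 if side<0 else 200,side)
            ref=p[120+side*(56+16)]; u=(ref-top); f=((p[idx]-top)@u)/(u@u)
            j=np.argmax(f>.5); o.append(((idx[j-1]+side*(.5-f[j-1])/(f[j]-f[j-1]))*.5-60))
        print(nm,"edges x %.2f %.2f mid %.2f width %.2f"%(o[0],o[1],np.mean(o),o[1]-o[0]))
if __name__=="__main__":
    edges(1,[("red",80,88),("cream a",50,68),("cream b",10,30)])
    R=rect(1); 
    for x in (-15,0,15):  # saturation along y at red/cream joint
        p=R[int((x+55)*2):int((x+65)*2)].mean(0)[:,1]; a=p[int((60+90)*2)]; b=p[int((83+90)*2)]; i=np.arange(300,346); f=(p[i]-a)/(b-a); print("joint y %.2f"%(np.interp(.5,f,i)*.5-90), "min G",p[i].min().round(), a,b)
E
python3 edge.py
```

```text
red edges x -37.68 27.49 mid -5.09 width 65.17
cream a edges x -26.91 29.77 mid 1.43 width 56.69
cream b edges x -30.29 31.68 mid 0.69 width 61.98
joint y 74.95 min G 18.0 234.30591 40.27955
joint y 75.04 min G 27.0 233.10881 39.105217
joint y 74.64 min G 35.0 233.32536 39.430946
```

Joint is at y = 74.9, so the cream plinth is flush. It sits about 1 mm off line in x, because the arm settles about 0.8 mm from its command. I'll correct that with a feedback-trimmed regrip.

```bash
cat >> rob.py <<'E'
def mtrim(p,v=60,rot=None,n=2,**k):
    """line move, then trim the command by the measured standing error in x,y"""
    p=np.array(p,float); movel(list(p),rot=rot,velocity=v,**k); c=p.copy()
    for _ in range(n):
        sleep(.25); e=p-np.array(observe()["position"]); e[2]=0
        if np.hypot(*e[:2])<.2: break
        c=c+e; movel(list(c),velocity=20)
    return c-p
E
python3 - <<'E'
from rob import *
g=w(.9,39.6,28)
R=best(g,SY); reach(g[:2]+[120],R); 
if not movel(g,velocity=120,until_force=15):
    grab(40); st("grip")
    movel(w(-.9,34,28),velocity=40)
    d=mtrim(w(-.2,35,28),v=20); st("trim"); print(d.round(2))
    p=np.array(w(-.2,48,28))+d
    hit=movel(list(p),velocity=15,until_force=18); st(f"push {hit}")
    print("target",np.round(w(-.2,40,28),1))
    gripper_open(); s=observe()["position"]; movel([s[0],s[1],130],velocity=250)
reach([489.7,-229.4,130],best([489.7,-229.4,130],r(4.5))); st("up"); shot(2)
from chk import chk
chk(2,[("cream",__import__("vis").cream,[640,135,-.06,10])])
E
sed -i 's/edges(1,/edges(2,/;s/rect(1)/rect(2)/' edge.py; python3 edge.py
python3 -c "
from edge import *
cv2.imwrite('pics/r2.png',np.vstack([cv2.resize(rect(2,y0=-20,y1=140)[::-1],None,fx=2,fy=2)]))"
```

```text
grip t 11.9 [641.5 134.7  29.2] F [ 0.2 -0.   4.6] w 55.9 ff 43.9608646184206 q6 5
trim t 13.4 [639.5 130.   29.2] F [ 1.4 -3.3  6.3] w 55.7 ff 44.317459389567375 q6 5
[-0.74  1.12  0.  ]
push True t 14.0 [639.9 135.   29.3] F [-0.1 -1.4  5.5] w 55.7 ff 44.01570796966553 q6 5
target [639.6 135.1  28. ]
up t 16.4 [ 490.  -228.7  129.7] F [-0.2 -0.7  0. ] w 85.1 ff 0.0 q6 -42
stand [ 6.3742e+02  9.5020e+01 -6.0000e-02  0.0000e+00] 14.6
cream [ 6.3987e+02  1.3454e+02 -6.0000e-02  1.0000e+01] cost 6.6 in stand x 0.06 y 39.60 yaw 0.05
red edges x 39.42 27.46 mid 33.44 width -11.97
cream a edges x -26.30 29.17 mid 1.44 width 55.47
cream b edges x -26.39 29.98 mid 1.79 width 56.37
joint y 74.98 min G 20.0 234.10489 40.269756
joint y 75.44 min G 26.0 234.81082 37.643906
joint y 74.68 min G 36.0 233.97733 41.275517[ WARN:0@0.643] global loadsave.cpp:1063 imwrite_ Unsupported depth image for selected encoder is fallbacked to CV_8U.
```

View pics/r2.png

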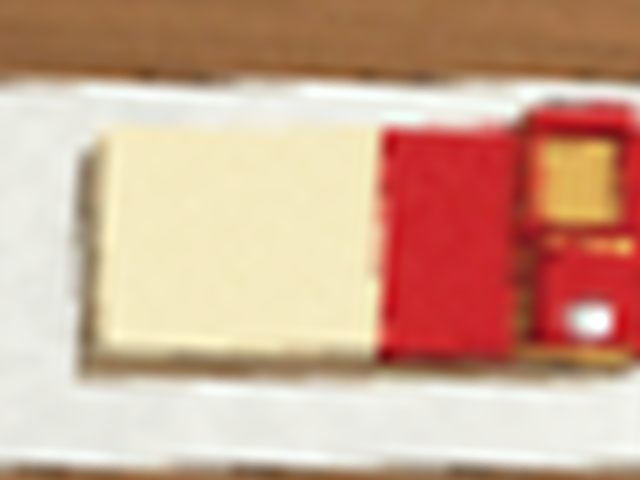

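Cream is now in line (x 0.06, yaw 0.05°) and flush, with both top edges at pixel row ~128. Next is the teal plinth.

```bash
python3 - <<'E'
from rob import *
c=[489.7,-229.4]
hit=movel(c+[20],velocity=120,until_force=15); st(f"down {hit}")
if not hit:
    grab(50); st("grip")
    s=observe()["position"]; movel([s[0],s[1],120],velocity=200); st("lift")
    g=w(-.3,-37,0); R=best(g[:2]+[120],SY); reach(g[:2]+[110],R); st("over")
    movel(g[:2]+[40],velocity=120); d=mtrim(g[:2]+[35],v=40); print(d.round(2)); 
    hit=movel(list(np.array(g[:2]+[25])+d),velocity=12,until_force=6); st(f"touch {hit}")
E
```

```text
down False t 17.6 [ 490.3 -229.8   20.7] F [-0.9 -0.4  0.6] w 85.6 ff 0.0 q6 -42
grip t 18.0 [ 490.3 -229.9   20.9] F [-0.6  0.5  5.1] w 55.3 ff 54.55152556300163 q6 -42
lift t 18.6 [ 489.5 -229.3  118.8] F [-0.2  0.1 -3.5] w 55.7 ff 53.76167580485344 q6 -42
over t 19.9 [634.5  57.2 109.3] F [-0.2 -0.8 -2. ] w 55.5 ff 53.74710068106651 q6 -2
[0. 0. 0.]
touch True t 21.6 [635.1  58.3  31. ] F [ 0.3 -0.3  5. ] w 55.2 ff 54.48311313986778 q6 -2
```

```bash
python3 - <<'E'
from rob import *
s=observe()["position"]
p=np.array(w(-.2,-22,0)); 
hit=movel([p[0],p[1],s[2]-.5],velocity=15,until_force=18); st(f"push {hit}"); print(np.round(w(-.2,-30,0),1))
hit=movel([p[0],p[1],s[2]-.5],velocity=15,until_force=18); st(f"push2 {hit}")
gripper_open(); s=observe()["position"]; movel([s[0],s[1],130],velocity=250)
t=[470.6,227.9,130]; reach(t,best(t,r(155+90))); st("over slipper"); shot(3)
from chk import chk
import vis
chk(3,[("cream",vis.cream,[640,135,-.06,10]),("teal",vis.teal,[636,66,-.06,10])])
from edge import rect
R=rect(3,y0=-70,y1=140)[::-1].clip(0,255).astype('uint8'); sc=cv2.imread("pics/scene3.png")[185:275,215:335]
cv2.imwrite("pics/r3.png",np.vstack([cv2.resize(R,(600,343)),cv2.resize(sc,(600,257),interpolation=2)]))
E
```

```text
push True t 22.2 [635.8  63.8  31. ] F [-1.2 -1.2  5. ] w 55.4 ff 54.38669040799141 q6 -1
[635.4  65.3   0. ]
push2 True t 22.6 [635.9  63.7  31.1] F [-1.8 -1.   3.2] w 55.4 ff 54.38483566045761 q6 -1
over slipper t 24.5 [470.9 227.5 129.4] F [ 0.2 -0.2  0.6] w 85.5 ff 0.0 q6 -52
stand [ 6.3745e+02  9.4990e+01 -6.0000e-02  0.0000e+00] 14.6
cream [ 6.3987e+02  1.3570e+02 -6.0000e-02  1.0000e+01] cost 11.4 in stand x -0.01 y 40.79 yaw 0.10
teal [ 6.3619e+02  6.3890e+01 -5.0000e-02  1.0000e+01] cost 10.0 in stand x 0.60 y -31.12 yaw 0.81
```

View pics/r3.png

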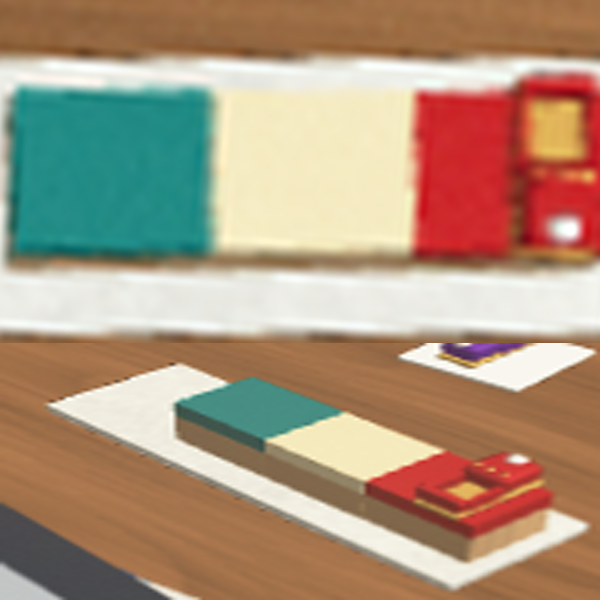

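```bash
cat > e3.py <<'E'
import sys
from edge import *
k=sys.argv[1]; R=rect(k)
def cross(p,i0,i1,a,b):
    u=b-a; i=np.arange(i0,i1); f=((p[i]-a)@u)/(u@u); j=np.argmax(f>.5); return i[j-1]+(.5-f[j-1])/(f[j]-f[j-1])
for x in (-18,-9,0,9,18):
    p=R[int((x+56)*2):int((x+64)*2)].mean(0); T=p[80:100].mean(0); C=p[210:250].mean(0); D=p[316:326].mean(0); wl=p[20:30].mean(0)
    print(x,"teal/cream %.2f"%(cross(p,150,205,T,C)*.5-90),"cream/red %.2f"%(cross(p,290,345,C,D)*.5-90),"outer %.2f"%(cross(p[::-1],480-110,480-20,T,wl)*-.5+149.5), "joint min", p[170:200].sum(1).min().round(), T.sum().round())
for nm,a,b,ref in (("red",78,86,0),("creamA",50,70,0),("creamB",10,30,0),("tealA",-18,-2,0),("tealB",-60,-40,0)):
    p=R[:,int((a+90)*2):int((b+90)*2)].mean(1); print(nm,"x+ edge %.2f"%(cross(p,150,200,p[100:140].mean(0),p[188:196].mean(0))*.5-60))
E
python3 e3.py 3
```

```text
-18 teal/cream 4.19 cream/red 60.04 outer -68.05 joint min 298.0 312.0
-9 teal/cream 3.49 cream/red 56.54 outer -68.03 joint min 300.0 310.0
0 teal/cream 3.81 cream/red 70.74 outer -67.70 joint min 292.0 309.0
9 teal/cream 4.00 cream/red 71.24 outer -67.92 joint min 291.0 309.0
18 teal/cream 4.21 cream/red 70.20 outer -68.36 joint min 299.0 306.0
red x+ edge 27.43
creamA x+ edge 28.73
creamB x+ edge 28.77
tealA x+ edge 28.47
tealB x+ edge 28.66
```

The row looks in line, but the numbers allow up to a 1 mm gap at the teal joint. I'll press the free end face with closed fingers to seat it.

```bash
python3 - <<'E'
from rob import *
p=w(0,-100,0); R=best(p[:2]+[110],SY+np.pi/2)
grab(30); reach(p[:2]+[110],R); st("pre")
if not movel(p[:2]+[30],velocity=120,until_force=15):
    d=mtrim(w(0,-90,30),v=60); st("trim")
    hit=movel(list(np.array(w(0,-70,30))+d),velocity=15,until_force=10); st(f"touch {hit}")
    hit=movel(list(np.array(w(0,-70,30))+d),velocity=15,until_force=25); st(f"push {hit}")
    movel(w(0,-95,30),velocity=80); movel(w(0,-95,120),velocity=200)
    gripper_open()
t=[470.6,227.9,130]; reach(t,best(t,r(155+90))); st("over slipper"); shot(4)
from chk import chk
import vis
chk(4,[("cream",vis.cream,[640,135,-.06,10]),("teal",vis.teal,[636,66,-.06,10])])
E
python3 e3.py 4
```

```text
pre t 27.4 [631.4  -4.3 110. ] F [-1.3 -0.2  0.2] w 0.0 ff 0.0 q6 82
trim t 28.8 [632.1   5.3  30.1] F [-0.2 -0.1 -0.9] w -0.1 ff 0.0 q6 83
touch True t 29.6 [632.4  16.2  29.7] F [ 0.4 -2.2  1.7] w -0.2 ff 0.9509411081671715 q6 84
push True t 30.0 [632.2  16.   29.4] F [-0.2 -3.   1.9] w 0.5 ff 1.5165889263153076 q6 85
over slipper t 33.8 [470.9 227.7 130.1] F [0.2 0.8 0.3] w 85.7 ff 0.0 q6 -52
stand [ 6.3748e+02  9.5380e+01 -6.0000e-02  0.0000e+00] 14.5
cream [ 6.3990e+02  1.3569e+02 -6.0000e-02  1.0000e+01] cost 12.8 in stand x 0.02 y 40.39 yaw 0.07
teal [ 6.3602e+02  6.4100e+01 -5.0000e-02  1.0000e+01] cost 10.9 in stand x 0.41 y -31.31 yaw 0.44
-18 teal/cream 4.26 cream/red 70.10 outer -67.79 joint min 301.0 311.0
-9 teal/cream 3.50 cream/red 59.31 outer -67.66 joint min 298.0 310.0
0 teal/cream 3.91 cream/red 70.80 outer -67.63 joint min 295.0 310.0
9 teal/cream 3.99 cream/red 82.50 outer -67.77 joint min 290.0 310.0
18 teal/cream 4.25 cream/red 58.45 outer -67.84 joint min 304.0 306.0
red x+ edge 27.46
creamA x+ edge 28.73
creamB x+ edge 28.73
tealA x+ edge 28.36
tealB x+ edge 28.65
```

A 25 N push on the free end moved it no more than 0.2 mm, so the row is seated. Now the slipper.

```bash
python3 - <<'E'
from rob import *
hit=movel([470.6,227.9,18.5],velocity=100,until_force=8); st(f"down {hit}")
if not hit:
    grab(25); st("grip")
    s=observe(); o=np.array(s["position"])[:2]-[457,234.2]; print("along toe",o@[.906,-.423],"lateral",o@[.423,.906])
    movel(list(s["position"][:2])+[130],velocity=150); st("lift")
    a=np.arctan2(s["tcp_rot"][1][1],s["tcp_rot"][0][1]); p=w(-14.8,-30.3,150)
    for f in(0,np.pi):
        b=a+(SY+f-r(155)); q=inverse_kinematics(p,rot(b)); print(f,np.degrees(b),None if q is None else np.round(q))
E
```

```text
down False t 35.1 [471.2 228.1  19.1] F [-0.6  0.2  0.8] w 85.4 ff 0.0 q6 -52
grip t 35.7 [470.9 228.   18.8] F [-0.8  0.1  2.5] w 27.5 ff 25.476582068949938 q6 -52
along toe 15.207099436413332 lateral 0.23529059797405077
lift t 36.6 [470.1 227.8 129. ] F [-0.8 -0.9 -0.9] w 27.2 ff 25.151468720287085 q6 -52
0 -93.40184993388702 [-5. 22. 89. -0. 69. 89.]
3.141592653589793 86.59815006611298 [ -5.  22.  89.  -0.  69. -91.]
```

```bash
python3 - <<'E'
from rob import *
g=w(-15,-30.3,0); R=rot(SY-np.pi/2)
reach(g[:2]+[120],R); st("over")
d=mtrim(g[:2]+[73],v=100); st("trim"); print(d.round(2),np.round(g,1))
hit=movel(list(np.array(g[:2]+[64])+d),velocity=12,until_force=4); st(f"touch {hit}")
sleep(.2); gripper_open(); s=observe()["position"]; movel([s[0],s[1],140],velocity=120)
reach([400,350,250],best([400,350,250],SY)); st("away"); shot(5)
from edge import rect
t=cv2.imread("pics/top5.png")[135:285,160:420]; sc=cv2.imread("pics/scene5.png")[95:275,200:380]
cv2.imwrite("pics/f5.png",np.vstack([cv2.resize(t,(520,300),interpolation=2),cv2.resize(sc,(520,300),interpolation=2)]))
E
```

```text
over t 38.7 [620.4  66.1 119.7] F [ 0.1 -0.2 -0.9] w 27.5 ff 25.103929694741964 q6 89
trim t 40.3 [620.7  65.8  73. ] F [ 0.5 -0.  -0.2] w 27.7 ff 25.099625950679183 q6 89
[ 0.02 -0.01  0.  ] [620.6  65.8   0. ]
touch True t 40.8 [620.7  65.8  67.8] F [ 0.3 -0.3  3.8] w 27.5 ff 25.70138443261385 q6 89
away t 43.8 [400.4 349.5 249.4] F [0.5 0.  0.8] w 85.3 ff 0.0 q6 32
```

View pics/f5.png

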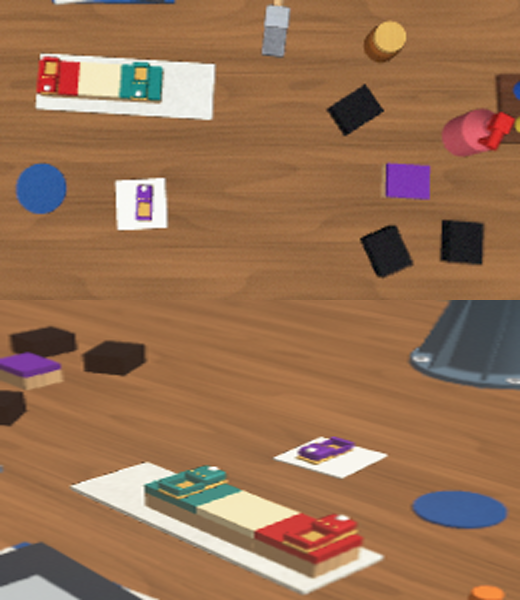

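The slipper stands upright in the middle of the teal plinth (top view 141,82), toe the same way as the red one. The row is unbroken, and the purple plinth, purple slipper and black blocks are untouched.

```bash
python3 -c "
from station import *
print(sign_off())"
```

```text
the job is handed in; nothing more can be done
None
```

The job is handed in after about 44 s: the cream plinth is against the red end plinth, the teal plinth against the cream, and the teal slipper upright in the middle of its plinth; joints look closed and all in line to about 1 mm in the camera images.

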